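Sort the coffee-bar things into their trays

TASK

Tidy up the coffee bar by sorting: stand both shot glasses in the wooden tray with the cork floor, the grey levelling tool and the brown needle tool in the red tray, and the white tub of cleaning tablets in the blue tray. Each thing must end upright, flat on the floor of its tray, inside the lip; set things down gently, do not drop them. Leave the timer and the dark blue cup where they are.

Things in the scene. Friction and masses are not known exactly. Their poses are not given: they have to be found in the camera images.
- shot_glass_0: Clear shot glass standing upright, one of two alike; 48 mm across at the rim, 38 mm at the foot, 61 mm tall, about 70 g. Origin: centre of the underside; z up.
- shot_glass_1: Clear shot glass standing upright, the other of two alike; 48 mm across at the rim, 38 mm at the foot, 61 mm tall, about 70 g. Origin: centre of the underside; z up.
- distributor: Coffee levelling tool: low grey metal puck, 62 mm across, 32 mm tall, about 0.3 kg. Origin: centre of the underside; z up.
- needle_tool: Needle tool standing in its stand, one rigid piece of dark brown wood: foot 37 mm across and 24 mm high, above it a round handle 21 mm across up to 107 mm; about 60 g. Origin: centre of the underside; z up.
- tablet_tub: White plastic tub of cleaning tablets with a ribbed white screw cap (closed), 49 mm across, 81 mm tall, about 0.13 kg. Origin: centre of the underside; z up.
- glass_tray: Low open tray fixed to the counter, outer size 116 (x) x 146 (y) mm, lip 13 mm high all round and 4 mm thick; inside 108 x 138 mm, flat floor 5.5 mm above the counter. Origin: centre of the underside, on the counter; its long side is along its own y. At each end a small tab reaches 5 mm beyond. Light wood with a brown cork floor: the tray for glassware.
- tool_tray: Low open tray fixed to the counter, outer size 116 (x) x 146 (y) mm, lip 13 mm high all round and 4 mm thick; inside 108 x 138 mm, flat floor 5.5 mm above the counter. Origin: centre of the underside, on the counter; its long side is along its own y. At each end a small tab reaches 5 mm beyond. Red with a black rubber floor: the tray for coffee-making tools.
- cleaning_tray: Low open tray fixed to the counter, outer size 116 (x) x 146 (y) mm, lip 13 mm high all round and 4 mm thick; inside 108 x 138 mm, flat floor 5.5 mm above the counter. Origin: centre of the underside, on the counter; its long side is along its own y. At each end a small tab reaches 5 mm beyond. Blue with a white floor: the tray for cleaning supplies.
- shot_timer: Bystander: cream-coloured kitchen timer lying flat, 58 x 62 x 18 mm. Origin: centre of the underside. Beyond it the espresso machine overhangs the counter: a portafilter handle (near y = 0.02, from x = 0.49 on, 175 to 205 mm up), a steam lever and wand on each side (y = 0.13 and -0.42, from x = 0.47 on, 125 to 380 mm up): swing the arm past on the robot side.
- espresso_cup_2: Bystander: dark blue espresso cup, 63 x 88 mm with its handle, 50 mm tall. Origin: centre of the underside of that 63 x 88 outline; the handle points to its -y.
Not all that is in view belongs to the job. Leave any orange look-alike of the shot_glass_0 alone.

How it is judged (in metres and radians):
At the end, for the whole second after the job is handed in: Both shot glasses stand in the wooden tray with the cork floor, the levelling tool and needle tool in the red tray, the tablet tub in the blue tray: each inside the lip, underside 2 to 9.5 mm above the counter (that is on the tray floor), within 0.1 rad of upright, and still (under 20 mm/s) (x of shot_glass_0 in the frame of glass_tray between -0.045 and 0.045 m and y of shot_glass_0 in the frame of glass_tray between -0.057 and 0.057 m and z of shot_glass_0 in the frame of glass_tray between 0.002 and 0.0095 m and angle between each of shot_glass_0, shot_glass_1, distributor, needle_tool, tablet_tub's own z axis and vertical below 0.1 rad and linear speed of each of shot_glass_0, shot_glass_1, distributor, needle_tool, tablet_tub below 0.02 m/s and x of shot_glass_1 in the frame of glass_tray between -0.045 and 0.045 m and y of shot_glass_1 in the frame of glass_tray between -0.057 and 0.057 m and z of shot_glass_1 in the frame of glass_tray between 0.002 and 0.0095 m and x of distributor in the frame of tool_tray between -0.045 and 0.045 m and y of distributor in the frame of tool_tray between -0.057 and 0.057 m and z of distributor in the frame of tool_tray between 0.002 and 0.0095 m and x of needle_tool in the frame of tool_tray between -0.045 and 0.045 m and y of needle_tool in the frame of tool_tray between -0.057 and 0.057 m and z of needle_tool in the frame of tool_tray between 0.002 and 0.0095 m and x of tablet_tub in the frame of cleaning_tray between -0.045 and 0.045 m and y of tablet_tub in the frame of cleaning_tray between -0.057 and 0.057 m and z of tablet_tub in the frame of cleaning_tray between 0.002 and 0.0095 m); the robot touches nothing.
It fails at once if the timer is moved by more than 15 mm (distance of shot_timer from where it was at the start of the episode above 0.015 m).
It fails at once if the dark blue cup is moved by more than 15 mm (distance of espresso_cup_2 from where it was at the start of the episode above 0.015 m).
It fails at once if one of the five things to sort is dropped: free in the air with its underside more than 45 mm above the counter ((height (world z) of shot_glass_0 above 0.045 m and contact force between shot_glass_0 and anything else below 0.02 N) or (height (world z) of shot_glass_1 above 0.045 m and contact force between shot_glass_1 and anything else below 0.02 N) or (height (world z) of distributor above 0.045 m and contact force between distributor and anything else below 0.02 N) or (height (world z) of needle_tool above 0.045 m and contact force between needle_tool and anything else below 0.02 N) or (height (world z) of tablet_tub above 0.045 m and contact force between tablet_tub and anything else below 0.02 N)).
It also fails if it takes over 136 s, if anything falls off the work surface, if the arm or the gripper's body presses on something with over 40 N, if the wrist force passes 120 N, or if a joint passes its speed limit or range.

ROBOT

A 6-joint arm with a two-finger parallel gripper is mounted at the origin on a cart in front of the work surface, level with it; the furniture and walls round the work are solid. World frame = base frame: x ahead of the robot, y to its left, z up, the work surface at z = 0. Lengths are in m, angles in degrees, forces in N, time in s.
With the tool pointing down it reaches from about 0.35 to 1 m from the base axis. Payload 7.1 kg.
Tool frame: the origin (TCP) lies at the very end of the fingers, on their centre line; the grasp point (between the pads) lies 19 mm behind it; z points along the fingers, y is the line along which they close (so a half turn about z gives the same grasp; the last joint's range is limited). The gripper opens to 85 mm and grips with 20 to 120 N. Pads are 22 mm wide; open, the fingers measure 114 mm over their backs; the gripper's body (76 mm by 85 mm) begins 54 mm behind the grasp point. The pads swing forward as they close: fully open they stand 13 mm farther back than shut.
Start: joints at [-71.734, 24.242, 93.386, -0, 62.372, -1.089], TCP at [0.207, -0.59, 0.231] pointing down, gripper open.
Joint ranges: [-172.04, 172.04], [-51.8, 120.97], [4.93, 147.93], [-75.15, 255.16], [6.16, 154.13], [-145.62, 145.62]. Speed limits (degrees/s): [136.94, 136.94, 172.46, 180, 180, 180].

INTERFACE

Orientations are given as a 3x3 rotation matrix whose columns are the frame's x, y, z axes.
In Python, from cell import sense, capture, get_calibration, close_job gives the robot as it stands.
- The arm moves only by the tool jog_arm, never from a script. Its argument "increments" is text: rows parted by semicolons, each of 6 numbers parted by spaces: the shift along the tool's x, y, z in cm, then the turn, a rotation vector about the tool's x, y, z in rad. A call has 1 to 5 rows; each row shifts and turns the commanded pose from where the row before left it, along the tool's axes as they then stand; what a row does not reach is not made up. A row lasts 1/8 s, in which the tool goes at most 62.5 mm and 10.7 degrees, less where a joint would pass 70% of its speed; a pose out of reach is approached as far as the arm can. A call with a gripper value outside its range is refused whole. "grip" is the opening, from 0 (shut) to 1 (fully open), set as the call begins (left out, the last holds). The fingers move at their own pace and stop on an object; "newtons" is the grip in N (left out, the last holds). Time passes only in rows, so rows that do not move let the fingers close. It gives the time, the measured TCP pose, the force, the opening and the grip force at its end, in the units of the state.
- sense(): the state, without advancing time (a new reading comes with each control period).
- capture(name): name is "side" or "top" or "wrist"; returns the picture (480x640x3 uint8, red, green, blue); there is no depth.
- get_calibration(name): a dict with "camera_matrix" (3x3 intrinsics, pixels), "extrinsics" (4x4, takes a point from camera to world coordinates); the wrist camera has in their place "mount" (4x4, takes a point from camera to tool coordinates, whose origin is the TCP and whose axes are the flange's). Camera axes: x right, y up, looking along -z (the intrinsics and any distortion apply to the point x, -y, -z); pixel columns grow to the right and rows downward; lengths in m; the calibration is good to about 2 mm. A picture is of the moment at which its call begins: read the wrist's pose just before it. get_calibration takes no time and is no camera call.
- close_job(): hands the job in; it is judged then, once.
The state is a dict: "clock": time; "qpos": joint angles; "dq": joint speeds; "joint_efforts": joint torques, N m; "position": TCP position; "tcp_rot": TCP orientation; "wrist_force": force on the tool from outside, world axes, zero at the start; "torque": the same for the moment, N m; "finger_gap": opening from 0.0 (shut) to 1.0 (fully open); "grasp_force": force on a finger pad.
Only numpy, scipy, OpenCV 4.12 (cv2) and the standard library are available. Lean on these libraries where they do the work, as an engineer would, in place of code of your own. Each camera call takes 0.05 s, during which the arm holds its last target. There are 200 camera calls.

## Working session

There is one attempt and no reset: what is moved stays moved. The work goes in short steps, Python scripts to look and compute and a tool call to move; the robot and the scene stay as the last step left them, time stands still between calls to the robot, and variables do not carry over. Pictures are saved under pics/ and viewed, at most 14 in all, crops included, and the job is handed in when it is done.

Besides the shell and the picture viewer there is one more tool, called after "Call:" by a JSON object that holds its "fn" and its "kwargs", one argument or row to a line. jog_arm: Moves the arm, as the interface text tells. Its arguments: {"type":"object","properties":{"increments":{"type":"string"},"grip":{"type":"number"},"newtons":{"type":"number"}},"required":["increments"]}

```bash
mkdir -p pics
cat > h.py <<'E'
import numpy as np, cv2
from cell import sense, capture, get_calibration, close_job
def save(n,img): cv2.imwrite('pics/'+n+'.png',img[:,:,::-1])
E
python3 - <<'E'
from h import *
for n in ("top","side"):
    save(n+"0",capture(n)); c=get_calibration(n); print(n,{k:np.round(v,3).tolist() if not isinstance(v,str) else v for k,v in c.items()})
c=get_calibration("wrist");print(c)
s=sense();print(s)
E
```

```text
top {'camera_matrix': [[534.918, 0.0, 319.654], [0.0, 534.918, 236.61], [0.0, 0.0, 1.0]], 'extrinsics': [[-0.02, 0.991, -0.13, 0.255], [-1.0, -0.02, 0.0, 0.018], [-0.002, 0.13, 0.991, 1.545], [0.0, 0.0, 0.0, 1.0]]}
side {'camera_matrix': [[454.37, 0.0, 316.065], [0.0, 454.37, 239.502], [0.0, 0.0, 1.0]], 'extrinsics': [[0.832, 0.189, -0.522, -0.225], [-0.555, 0.294, -0.778, -0.996], [0.006, 0.937, 0.35, 0.503], [0.0, 0.0, 0.0, 1.0]]}
{'camera_matrix': array([[402.18334477,   0.        , 324.97240993],
       [  0.        , 402.18334477, 235.80726187],
       [  0.        ,   0.        ,   1.        ]]), 'mount': array([[-1.01482934e-03,  9.48249766e-01,  3.17523782e-01,
         8.09692602e-02],
       [ 9.99998107e-01,  1.48947256e-03, -1.25207813e-03,
        -3.87075697e-04],
       [-1.66022575e-03,  3.17521910e-01, -9.48249482e-01,
        -1.44217817e-01],
       [ 0.00000000e+00,  0.00000000e+00,  0.00000000e+00,
         1.00000000e+00]])}
{'clock': 0.1, 'qpos': array([-7.17338577e+01,  2.42801859e+01,  9.34259894e+01,  7.92482119e-04,
        6.23731157e+01, -1.08714814e+00]), 'dq': array([ 0.00332179, -0.13508727, -0.00899547, -0.07170988, -0.01257649,
        0.11355864]), 'joint_efforts': array([ 7.14137946e-05, -5.58427441e+01, -2.82446069e+01, -2.67140405e-05,
        2.90835866e-03, -3.41688985e-05]), 'position': array([ 0.20701045, -0.58920614,  0.23062928]), 'tcp_rot': array([[ 9.43495270e-01,  3.31385722e-01, -4.22116906e-04],
       [ 3.31385989e-01, -9.43494350e-01,  1.31799589e-03],
       [ 3.85001058e-05, -1.38340652e-03, -9.99999042e-01]]), 'wrist_force': array([ 0.8422119 ,  0.06342611, -0.38726042]), 'torque': array([ 1.30426446e-02, -3.98900745e-02, -1.00592234e-05]), 'grasp_force': 0.0, 'finger_gap': 1.0016466748080084}
```

View pics/top0.png

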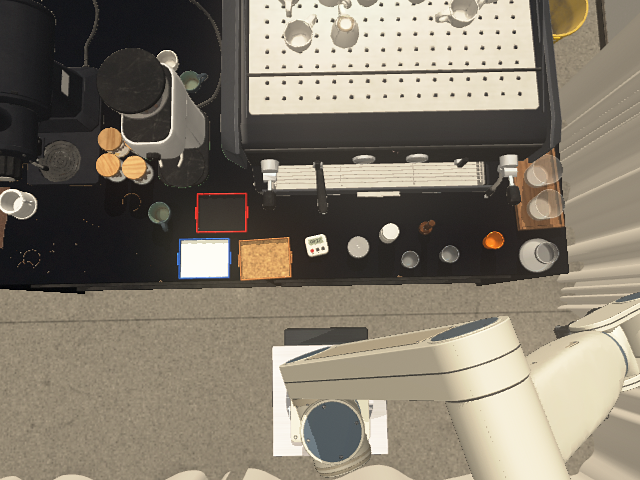

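View pics/side0.png

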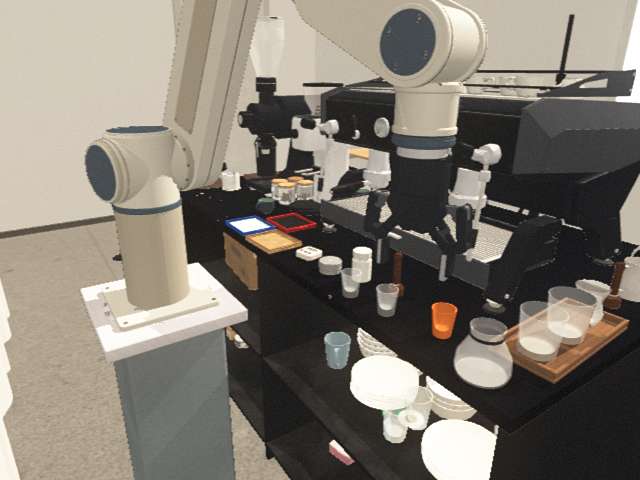

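The top view shows the red (222,213), blue (204,259) and cork (265,259) trays and the timer (317,245). To their right are the puck (358,247), tub (390,233), needle tool (427,228), clear glasses (410,260) and (450,254), and the orange decoy (493,240). The side view agrees with this layout.

```bash
cat >> h.py <<'E'
def raydir(K,R,uv):
    uv=np.asarray(uv,float); d=np.array([(uv[0]-K[0,2])/K[0,0],-(uv[1]-K[1,2])/K[1,1],-1.]); return R@d
def ray(n,uv,z,T=None):
    c=get_calibration(n); T=c['extrinsics'] if T is None else T
    d=raydir(c['camera_matrix'],T[:3,:3],uv); o=T[:3,3]; return (o+d*(z-o[2])/d[2])
def wristT(s):
    P=np.eye(4);P[:3,:3]=s['tcp_rot'];P[:3,3]=s['position'];return P@get_calibration('wrist')['mount']
E
python3 - <<'E'
from h import *
im=cv2.imread('pics/top0.png')[:,:,::-1]
for n,uv,z in [('red',(222,213),.013),('blue',(204,259),.013),('cork',(265,259),.013),('timer',(317,245),.018),('dist',(358,247),.032),('tub',(390,233),.081),('needle',(427,228),.1),('gA',(410,260),.061),('gB',(450,254),.061),('orange',(493,240),.061),('cup?',(160,212),.05)]:
    print(n,np.round(ray('top',uv,z),3))
a=im[180:300,150:310]; b=im[200:290,300:520]
v=np.vstack([cv2.resize(a,(560,420),interpolation=2)[:, :],]); save('ca',v)
save('cb',cv2.resize(b,(792,324),interpolation=2))
# tray outlines
hsv=cv2.cvtColor(np.ascontiguousarray(im),cv2.COLOR_RGB2HSV)
m={'red':((hsv[:,:,0]<8)|(hsv[:,:,0]>172))&(hsv[:,:,1]>150)&(hsv[:,:,2]>90),
'blue':((hsv[:,:,0]>100)&(hsv[:,:,0]<130)&(hsv[:,:,1]>120)&(hsv[:,:,2]>90)),
'cork':((hsv[:,:,0]>8)&(hsv[:,:,0]<25)&(hsv[:,:,1]>60)&(hsv[:,:,2]>120))}
for k,(r) in {'red':(185,245,185,260),'blue':(230,290,170,240),'cork':(230,290,234,300)}.items():
    mm=np.zeros(im.shape[:2],np.uint8); mm[r[0]:r[1],r[2]:r[3]]=m[k][r[0]:r[1],r[2]:r[3]]
    p=cv2.findNonZero(mm); q=cv2.minAreaRect(p); bx=cv2.boxPoints(q)
    w=np.array([ray('top',x,.013)[:2] for x in bx]); print(k,len(p),q,'centre',w.mean(0).round(4)); print(w.round(3).tolist(), np.linalg.norm(np.diff(w,axis=0),axis=1).round(3))
E
```

```text
red [0.532 0.3   0.013]
blue [0.399 0.351 0.013]
cork [0.395 0.176 0.013]
timer [0.432 0.026 0.018]
dist [ 0.422 -0.091  0.032]
tub [ 0.454 -0.177  0.081]
needle [ 0.463 -0.276  0.1  ]
gA [ 0.38  -0.232  0.061]
gB [ 0.394 -0.344  0.061]
orange [ 0.431 -0.466  0.061]
cup? [0.531 0.469 0.05 ]
red 405 ((221.5, 212.0), (40.0, 53.0), 90.0) centre [0.5349 0.3016]
[[0.595, 0.379], [0.592, 0.224], [0.474, 0.225], [0.477, 0.378]] [0.155 0.118 0.153]
blue 290 ((203.5, 258.0), (40.0, 53.0), 90.0) centre [0.4017 0.3528]
[[0.461, 0.43], [0.458, 0.277], [0.342, 0.276], [0.346, 0.428]] [0.153 0.115 0.152]
cork 2100 ((264.5, 263.0), (52.0, 53.0), 90.0) centre [0.3839 0.1775]
[[0.46, 0.254], [0.457, 0.1], [0.308, 0.102], [0.311, 0.254]] [0.153 0.15  0.151]
```

View pics/cb.png

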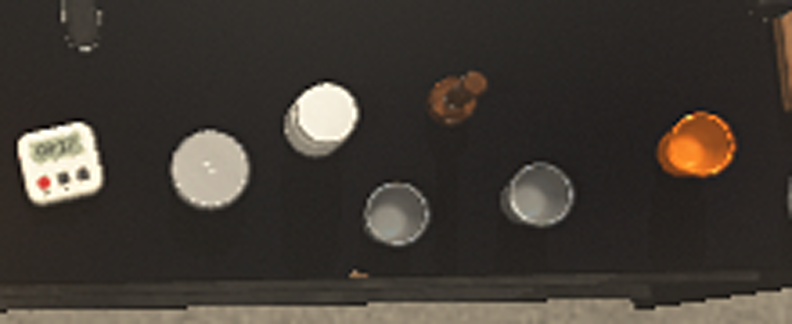

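In the crop, the two clear rims are at top pixels A (410,259) and B (450,254). The third similar shape, at (493,240), is orange, so it is the decoy and stays put. A and B match "clear shot glass". The blue tray box measures 0.153 x 0.116 m including tabs, which fits the given size.

Run:
```python
from h import *
f=lambda x,y:(300+x/3.6,200+y/3.6)
for n,uv,z in [('dist',f(211,168),.032),('tub',f(326,113),.081),('needle_top',f(474,83),.107),('needle_foot',f(455,99),.024),('gA',f(397,213),.061),('gB',f(541,194),.061)]:
    print(n,np.round(ray('top',uv,z),3))
```

```text
dist [ 0.423 -0.093  0.032]
tub [ 0.458 -0.178  0.081]
needle_top [ 0.475 -0.287  0.107]
needle_foot [ 0.475 -0.289  0.024]
gA [ 0.382 -0.233  0.061]
gB [ 0.394 -0.345  0.061]
```

Call:
{"fn": "jog_arm", "kwargs": {
  "increments": "0 0 0 0 0 0.169; 0 0 0 0 0 0.169; 2 -4 0 0 0 0; 2.5 -5.5 0 0 0 0; 2.5 -5.5 0 0 0 0",
  "grip": 1,
  "newtons": 40
}}

```text
clock: 0.72
position: [0.2774, -0.438, 0.2309]
tcp_rot: [[1.0, -0.001, -0.0], [-0.001, -1.0, 0.001], [-0.0, -0.001, -1.0]]
wrist_force: [1.9, 0.1, -0.1]
finger_gap: 1.002
grasp_force: 0.0
```

Call:
{"fn": "jog_arm", "kwargs": {
  "increments": "2.5 -5.7 0 0 0 0; 2.5 -5.7 0 0 0 0; 2.5 -5.7 0 0 0 0; 2.5 -5.7 0 0 0 0; 0 0 0 0 0 0"
}}

```text
clock: 1.35
position: [0.3781, -0.2081, 0.2312]
tcp_rot: [[1.0, 0.006, -0.0], [0.006, -1.0, 0.001], [-0.0, -0.001, -1.0]]
wrist_force: [-1.2, -0.4, -0.4]
finger_gap: 1.001
grasp_force: 0.0
```

Run:
```python
from h import *
s=sense(); im=capture('wrist'); save('w1',im); np.savez('w1.npz',p=s['position'],R=s['tcp_rot']); print(s['position'],s['dq'].round(2))
```

```text
[ 0.37811619 -0.20811108  0.23118709] [-4.69  0.71 -1.26 -1.33 -0.25 -3.01]
```

View pics/w1.png

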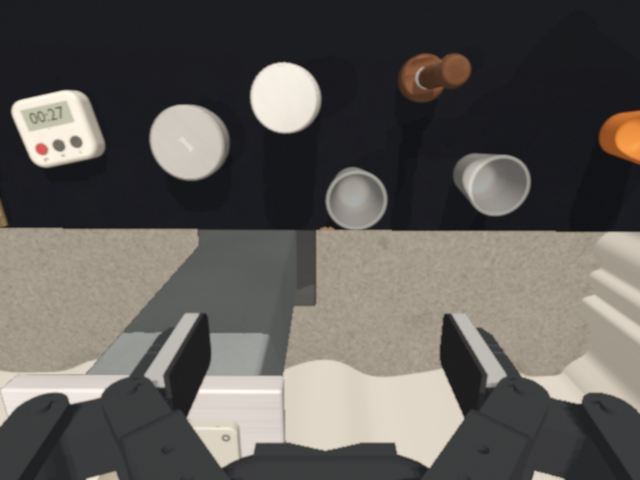

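The wrist view shows the puck top at (188,143), tub cap (286,98), needle top (456,70), glass A rim (356,199), glass B rim (500,185) and the orange decoy at (630,135).

Run:
```python
from h import *
d=np.load('w1.npz'); T=wristT({'tcp_rot':d['R'],'position':d['p']})
for n,uv,z in [('dist',(188,143),.032),('tub',(286,97),.081),('needle',(456,70),.107),('needle_foot',(421,78),.024),('gA',(356,199),.061),('gB',(500,185),.061),('edge/orange',(630,135),.061)]:
    print(n,np.round(ray('wrist',uv,z,T),3))
```

```text
dist [ 0.425 -0.094  0.032]
tub [ 0.462 -0.181  0.081]
needle [ 0.478 -0.289  0.107]
needle_foot [ 0.477 -0.286  0.024]
gA [ 0.385 -0.233  0.061]
gB [ 0.397 -0.347  0.061]
edge/orange [ 0.436 -0.44   0.061]
```

Call:
{"fn": "jog_arm", "kwargs": {
  "increments": "2.3 -5.7 0 0 0 0; 2.3 -5.7 0 0 0 0; 0 0 5.5 0 0 0; 0 0 6 0 0 0; 0 0 2 0 0 0"
}}

```text
clock: 2.02
position: [0.421, -0.0983, 0.0933]
tcp_rot: [[1.0, -0.002, -0.005], [-0.002, -1.0, 0.001], [-0.005, -0.001, -1.0]]
wrist_force: [-0.5, -0.0, 0.1]
finger_gap: 0.999
grasp_force: 0.0
```

Call:
{"fn": "jog_arm", "kwargs": {
  "increments": "0.3 -0.5 3 0 0 0; 0 0 3 0 0 0; 0 0 2.1 0 0 0; 0 0 0 0 0 0"
}}

```text
clock: 2.52
position: [0.4251, -0.0937, 0.014]
tcp_rot: [[1.0, -0.002, -0.003], [-0.002, -1.0, 0.001], [-0.003, -0.001, -1.0]]
wrist_force: [-0.4, -0.6, -0.2]
finger_gap: 1.0
grasp_force: 0.0
```

Call:
{"fn": "jog_arm", "kwargs": {
  "increments": "0 0 0 0 0 0; 0 0 0 0 0 0; 0 0 0 0 0 0; 0 0 0 0 0 0; 0 0 0 0 0 0",
  "grip": 0,
  "newtons": 40
}}

```text
clock: 3.15
position: [0.4268, -0.0933, 0.0165]
tcp_rot: [[1.0, -0.0, 0.002], [-0.0, -1.0, -0.001], [0.002, 0.001, -1.0]]
wrist_force: [-3.0, -4.5, 7.1]
finger_gap: 0.705
grasp_force: 42.5
```

Call:
{"fn": "jog_arm", "kwargs": {
  "increments": "0 0 -2 0 0 0; 0 0 -4 0 0 0; -2 0 -4 0 0 0; -3 -4 0 0 0 0; -1 -5.5 0 0 0 0"
}}

```text
clock: 3.78
position: [0.3651, 0.0025, 0.1164]
tcp_rot: [[1.0, -0.004, 0.002], [-0.004, -1.0, -0.0], [0.002, 0.0, -1.0]]
wrist_force: [0.2, 0.8, -2.5]
finger_gap: 0.704
grasp_force: 45.2
```

Call:
{"fn": "jog_arm", "kwargs": {
  "increments": "0 -5.8 0 0 0 0; 0 -5.8 0 0 0 0; 1 -5.5 0 0 0 0; 2 -5 0 0 0 0; 3 -4 0 0 0 0"
}}

```text
clock: 4.4
position: [0.4261, 0.2654, 0.116]
tcp_rot: [[1.0, 0.002, 0.0], [0.002, -1.0, 0.0], [0.0, -0.0, -1.0]]
wrist_force: [0.9, 0.4, -2.2]
finger_gap: 0.703
grasp_force: 45.3
```

Call:
{"fn": "jog_arm", "kwargs": {
  "increments": "2 -0.3 -6 0 0 0; 0 0 -4 0 0 0; 0 0 0 0 0 0; 0 0 0 0 0 0"
}}

```text
clock: 4.9
position: [0.4451, 0.2657, 0.214]
tcp_rot: [[1.0, -0.0, -0.001], [-0.0, -1.0, -0.0], [-0.001, 0.0, -1.0]]
wrist_force: [-0.9, -0.5, -3.1]
finger_gap: 0.702
grasp_force: 45.6
```

Run:
```python
from h import *
s=sense(); im=capture('wrist'); save('w2',im); np.savez('w2.npz',p=s['position'],R=s['tcp_rot']); print(s['position'],s['dq'].round(2))
T=wristT(s); h=cv2.cvtColor(im,cv2.COLOR_RGB2HSV); H,S,V=[h[:,:,i].astype(int) for i in range(3)]
for k,m in {'red':((H<8)|(H>172))&(S>150)&(V>80),'blue':(H>100)&(H<130)&(S>120)&(V>80)}.items():
    m=m.astype(np.uint8); n,l,st,c=cv2.connectedComponentsWithStats(m); i=1+st[1:,4].argmax(); p=cv2.findNonZero((l==i).astype(np.uint8)); q=cv2.minAreaRect(p)
    w=np.array([ray('wrist',x,.013,T)[:2] for x in cv2.boxPoints(q)]); print(k,st[i],q,w.mean(0).round(4),w.round(3).tolist())
```

```text
[0.44510823 0.26565987 0.21398884] [-0.06  1.1   0.78  0.01 -0.03 -0.02]
red [ 180    6  199  158 5832] ((278.69219970703125, 84.3242416381836), (198.42576599121094, 156.48231506347656), 0.3978809714317322) [0.5354 0.3024] [[0.477, 0.39], [0.595, 0.375], [0.594, 0.224], [0.476, 0.22]]
blue [ 140  178  177  125 3068] ((228.0, 240.0), (124.0, 176.0), 90.0) [0.4035 0.3535] [[0.463, 0.425], [0.463, 0.273], [0.344, 0.274], [0.344, 0.442]]
```

View pics/w2.png

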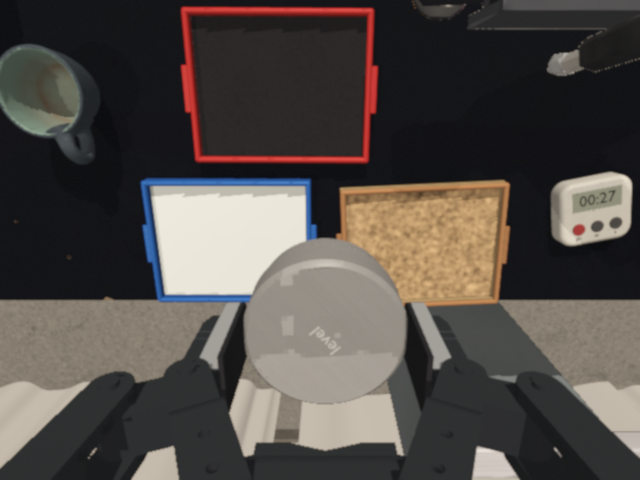

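The wrist view shows the red tray at (279,84), blue at (228,240) and cork at (424,243). The puck is held level, and the dark cup is clear at (50,95).

Call:
{"fn": "jog_arm", "kwargs": {
  "increments": "4.5 -0.4 0 0 0 0; 4.5 -0.4 2 0 0 0; 0 0 5 0 0 0; 0 0 4 0 0 0; 0 0 0 0 0 0"
}}

```text
clock: 5.58
position: [0.5325, 0.2723, 0.0999]
tcp_rot: [[1.0, -0.0, -0.009], [-0.0, -1.0, -0.004], [-0.009, 0.004, -1.0]]
wrist_force: [0.2, 0.6, -2.9]
finger_gap: 0.701
grasp_force: 45.3
```

Call:
{"fn": "jog_arm", "kwargs": {
  "increments": "0.2 -0.2 3 0 0 0; 0 0 2.5 0 0 0; 0 0 1.2 0 0 0; 0 0 0 0 0 0; 0 0 0 0 0 0"
}}

```text
clock: 6.2
position: [0.5388, 0.2766, 0.0388]
tcp_rot: [[1.0, -0.0, 0.002], [-0.0, -1.0, 0.001], [0.002, -0.001, -1.0]]
wrist_force: [-0.6, 0.0, -2.0]
finger_gap: 0.703
grasp_force: 45.5
```

Call:
{"fn": "jog_arm", "kwargs": {
  "increments": "-0.3 0 0.5 0 0 0; 0 0 0.5 0 0 0; 0 0 0.3 0 0 0; 0 0 0 0 0 0; 0 0 0 0 0 0"
}}

```text
clock: 6.82
position: [0.5351, 0.2763, 0.0245]
tcp_rot: [[1.0, -0.0, -0.0], [-0.0, -1.0, 0.0], [-0.0, -0.0, -1.0]]
wrist_force: [0.0, -0.2, -2.8]
finger_gap: 0.703
grasp_force: 45.5
```

Call:
{"fn": "jog_arm", "kwargs": {
  "increments": "0 0 0.1 0 0 0; 0 0 0.1 0 0 0; 0 0 0.1 0 0 0; 0 0 0 0 0 0; 0 0 0 0 0 0"
}}

```text
clock: 7.45
position: [0.5351, 0.2763, 0.0221]
tcp_rot: [[1.0, -0.0, 0.0], [-0.0, -1.0, 0.0], [0.0, -0.0, -1.0]]
wrist_force: [-1.8, -1.9, 5.9]
finger_gap: 0.702
grasp_force: 46.3
```

Call:
{"fn": "jog_arm", "kwargs": {
  "increments": "0 0 0 0 0 0; 0 0 0 0 0 0; 0 0 0 0 0 0; 0 0 -1 0 0 0; 0 0 -3 0 0 0",
  "grip": 0.88
}}

```text
clock: 8.07
position: [0.5341, 0.2757, 0.0611]
tcp_rot: [[1.0, -0.0, -0.003], [-0.0, -1.0, -0.001], [-0.003, 0.001, -1.0]]
wrist_force: [0.7, 0.8, 0.5]
finger_gap: 0.882
grasp_force: 0.0
```

Call:
{"fn": "jog_arm", "kwargs": {
  "increments": "0 0 -5 0 0 0; -5 0 -4 0 0 0; -5.5 2 0 0 0 0; -4 4.5 0 0 0 0; -2 5.5 0 0 0 0"
}}

```text
clock: 8.7
position: [0.3693, 0.1556, 0.1512]
tcp_rot: [[1.0, 0.003, 0.001], [0.003, -1.0, 0.0], [0.001, -0.0, -1.0]]
wrist_force: [1.0, -0.4, 0.7]
finger_gap: 0.881
grasp_force: 0.0
```

Call:
{"fn": "jog_arm", "kwargs": {
  "increments": "0 6 0 0 0 0; 0 6 0 0 0 0; 0 6 0 0 0 0; 0 6 0 0 0 0; 0 0 0 0 0 0",
  "grip": 0.6
}}

```text
clock: 9.32
position: [0.3716, -0.0876, 0.1514]
tcp_rot: [[1.0, -0.008, 0.002], [-0.008, -1.0, -0.001], [0.002, 0.001, -1.0]]
wrist_force: [-0.2, -0.5, -0.2]
finger_gap: 0.601
grasp_force: 0.0
```

Call:
{"fn": "jog_arm", "kwargs": {
  "increments": "2 5.5 0 0 0 0; 2 5.5 0 0 0 0; 3 5 0 0 0 0; 3.5 4 0 0 0 0; 0 0 0 0 0 0"
}}

```text
clock: 9.95
position: [0.4792, -0.2855, 0.1512]
tcp_rot: [[1.0, -0.001, 0.003], [-0.001, -1.0, -0.002], [0.003, 0.002, -1.0]]
wrist_force: [-1.5, 0.4, -0.1]
finger_gap: 0.597
grasp_force: 0.0
```

Call:
{"fn": "jog_arm", "kwargs": {
  "increments": "-0.2 0.2 4 0 0 0; 0 0 4 0 0 0; 0 0 1.3 0 0 0; 0 0 0 0 0 0; 0 0 0 0 0 0"
}}

```text
clock: 10.58
position: [0.4751, -0.2858, 0.059]
tcp_rot: [[1.0, 0.0, 0.002], [0.0, -1.0, -0.001], [0.002, 0.001, -1.0]]
wrist_force: [-0.0, 0.4, 0.8]
finger_gap: 0.597
grasp_force: 0.0
```

Call:
{"fn": "jog_arm", "kwargs": {
  "increments": "0 0 0 0 0 0; 0 0 0 0 0 0; 0 0 0 0 0 0; 0 0 0 0 0 0; 0 0 0 0 0 0",
  "grip": 0,
  "newtons": 25
}}

```text
clock: 11.2
position: [0.4746, -0.2861, 0.0584]
tcp_rot: [[1.0, -0.0, 0.001], [-0.0, -1.0, -0.001], [0.001, 0.001, -1.0]]
wrist_force: [-0.2, 0.6, 6.0]
finger_gap: 0.232
grasp_force: 28.1
```

Call:
{"fn": "jog_arm", "kwargs": {
  "increments": "0 0 -1 0 0 0; 0 0 -3 0 0 0; 0 0 -5 0 0 0; -3 0 -1 0 0 0; -4 -3 0 0 0 0"
}}

```text
clock: 11.82
position: [0.405, -0.2572, 0.1594]
tcp_rot: [[1.0, -0.001, 0.004], [-0.001, -1.0, -0.003], [0.004, 0.003, -1.0]]
wrist_force: [-0.4, 0.4, -0.7]
finger_gap: 0.236
grasp_force: 27.4
```

Call:
{"fn": "jog_arm", "kwargs": {
  "increments": "-3 -5 0 0 0 0; -1 -5.5 0 0 0 0; 0 -5.5 0 0 0 0; 0 -5.5 0 0 0 0; 0 -5.5 0 0 0 0"
}}

```text
clock: 12.45
position: [0.3641, 0.0158, 0.1582]
tcp_rot: [[1.0, -0.001, 0.001], [-0.001, -1.0, 0.0], [0.001, -0.0, -1.0]]
wrist_force: [1.3, 1.0, -1.2]
finger_gap: 0.235
grasp_force: 27.4
```

Call:
{"fn": "jog_arm", "kwargs": {
  "increments": "0 -5.5 0 0 0 0; 0 -5.5 0 0 0 0; 0 -5.5 0 0 0 0; 1 -5 0 0 0 0; 2 -5 0 0 0 0"
}}

```text
clock: 13.08
position: [0.3936, 0.281, 0.158]
tcp_rot: [[1.0, 0.001, -0.0], [0.001, -1.0, -0.0], [-0.0, 0.0, -1.0]]
wrist_force: [1.3, 1.1, 0.2]
finger_gap: 0.238
grasp_force: 27.4
```

Call:
{"fn": "jog_arm", "kwargs": {
  "increments": "4 -3.2 0 0 0 0; 5 -3.2 0 0 0 0; 5 0 0 0 0 0; 0 0 2 0 0 0; 0 0 2 0 0 0"
}}

```text
clock: 13.7
position: [0.5334, 0.3426, 0.1163]
tcp_rot: [[1.0, -0.001, -0.001], [-0.001, -1.0, -0.001], [-0.001, 0.001, -1.0]]
wrist_force: [-0.6, -0.2, -0.4]
finger_gap: 0.234
grasp_force: 27.4
```

Call:
{"fn": "jog_arm", "kwargs": {
  "increments": "0 0 2 0 0 0; 0 0 1.5 0 0 0; 0 0 0 0 0 0; 0 0 0 0 0 0; 0 0 0 0 0 0"
}}

```text
clock: 14.32
position: [0.5348, 0.3436, 0.0835]
tcp_rot: [[1.0, -0.0, 0.001], [-0.0, -1.0, 0.001], [0.001, -0.001, -1.0]]
wrist_force: [-0.1, 0.4, 0.2]
finger_gap: 0.235
grasp_force: 27.4
```

Call:
{"fn": "jog_arm", "kwargs": {
  "increments": "0 0 1 0 0 0; 0 0 0.5 0 0 0; 0 0 0.2 0 0 0; 0 0 0 0 0 0; 0 0 0 0 0 0"
}}

```text
clock: 14.95
position: [0.5344, 0.3433, 0.0657]
tcp_rot: [[1.0, -0.0, 0.0], [-0.0, -1.0, 0.0], [0.0, -0.0, -1.0]]
wrist_force: [0.1, -0.4, -0.7]
finger_gap: 0.236
grasp_force: 27.4
```

Call:
{"fn": "jog_arm", "kwargs": {
  "increments": "0 0 0.1 0 0 0; 0 0 0.1 0 0 0; 0 0 0.1 0 0 0; 0 0 0 0 0 0; 0 0 0 0 0 0"
}}

```text
clock: 15.58
position: [0.5346, 0.3434, 0.0639]
tcp_rot: [[1.0, -0.0, 0.001], [-0.0, -1.0, 0.0], [0.001, -0.0, -1.0]]
wrist_force: [-3.2, -1.5, 9.6]
finger_gap: 0.234
grasp_force: 28.5
```

Call:
{"fn": "jog_arm", "kwargs": {
  "increments": "0 0 0 0 0 0; 0 0 0 0 0 0; 0 0 0 0 0 0; 0 0 -3 0 0 0; 0 0 -6 0 0 0",
  "grip": 0.5
}}

```text
clock: 16.2
position: [0.5325, 0.3422, 0.1507]
tcp_rot: [[1.0, -0.0, -0.005], [-0.0, -1.0, -0.003], [-0.005, 0.003, -1.0]]
wrist_force: [0.2, 0.6, 0.5]
finger_gap: 0.505
grasp_force: 0.0
```

Call:
{"fn": "jog_arm", "kwargs": {
  "increments": "0 0 -2 0 0 0; -5 2 0 0 0 0; -5 3 0 0 0 0; -5 3.5 0 0 0 0; -2 5.8 0 0 0 0"
}}

```text
clock: 16.82
position: [0.3615, 0.1995, 0.1721]
tcp_rot: [[1.0, 0.003, -0.001], [0.003, -1.0, -0.001], [-0.001, 0.001, -1.0]]
wrist_force: [1.5, -0.7, 0.3]
finger_gap: 0.501
grasp_force: 0.0
```

Call:
{"fn": "jog_arm", "kwargs": {
  "increments": "0 6 0 0 0 0; 0 6 0 0 0 0; 0 6 0 0 0 0; 0 6 0 0 0 0; 0 6 0 0 0 0",
  "grip": 1
}}

```text
clock: 17.45
position: [0.3638, -0.1016, 0.1725]
tcp_rot: [[1.0, -0.0, 0.0], [-0.0, -1.0, -0.0], [0.0, 0.0, -1.0]]
wrist_force: [0.7, -0.3, -0.1]
finger_gap: 1.001
grasp_force: 0.0
```

Call:
{"fn": "jog_arm", "kwargs": {
  "increments": "4.8 3.9 0 0 0 0; 4.8 3.9 0 0 0 0; 0 0 3 0 0 0; 0 0 3 0 0 0; 0 0 0 0 0 0"
}}

```text
clock: 18.08
position: [0.4582, -0.1771, 0.1105]
tcp_rot: [[1.0, -0.0, -0.005], [-0.0, -1.0, 0.002], [-0.005, -0.002, -1.0]]
wrist_force: [1.0, 0.1, 0.1]
finger_gap: 1.001
grasp_force: 0.0
```

Call:
{"fn": "jog_arm", "kwargs": {
  "increments": "0 0.1 4 0 0 0; 0 0 3 0 0 0; 0 0 1 0 0 0; 0 0 0 0 0 0; 0 0 0 0 0 0"
}}

```text
clock: 18.7
position: [0.4611, -0.1791, 0.0338]
tcp_rot: [[1.0, -0.0, 0.002], [-0.0, -1.0, -0.001], [0.002, 0.001, -1.0]]
wrist_force: [-0.5, -0.2, 0.5]
finger_gap: 1.003
grasp_force: 0.0
```

Call:
{"fn": "jog_arm", "kwargs": {
  "increments": "0 0 0 0 0 0; 0 0 0 0 0 0; 0 0 0 0 0 0; 0 0 0 0 0 0; 0 0 0 0 0 0",
  "grip": 0,
  "newtons": 30
}}

```text
clock: 19.32
position: [0.4605, -0.1789, 0.0333]
tcp_rot: [[1.0, -0.0, 0.001], [-0.0, -1.0, -0.0], [0.001, 0.0, -1.0]]
wrist_force: [-0.9, 1.3, 7.4]
finger_gap: 0.565
grasp_force: 30.0
```

Call:
{"fn": "jog_arm", "kwargs": {
  "increments": "0 0 -1 0 0 0; 0 0 -3 0 0 0; 0 0 -5 0 0 0; -4 -2 0 0 0 0; -5 -3 0 0 0 0"
}}

```text
clock: 19.95
position: [0.3704, -0.1289, 0.1237]
tcp_rot: [[1.0, -0.001, 0.003], [-0.001, -1.0, -0.001], [0.003, 0.001, -1.0]]
wrist_force: [-0.3, 0.5, -0.5]
finger_gap: 0.563
grasp_force: 31.5
```

Call:
{"fn": "jog_arm", "kwargs": {
  "increments": "0 -5.5 0 0 0 0; 0 -5.5 0 0 0 0; 0 -5.5 0 0 0 0; 0 -5.5 0 0 0 0; 0 -5.5 0 0 0 0"
}}

```text
clock: 20.58
position: [0.3701, 0.1482, 0.1232]
tcp_rot: [[1.0, -0.0, 0.001], [-0.0, -1.0, 0.0], [0.001, -0.0, -1.0]]
wrist_force: [1.6, -0.2, -1.1]
finger_gap: 0.561
grasp_force: 31.5
```

Call:
{"fn": "jog_arm", "kwargs": {
  "increments": "0 -5.5 0 0 0 0; 0 -5.5 0 0 0 0; 1 -5.5 0 0 0 0; 1.6 -3.5 0 0 0 0; 0 0 0 0 0 0"
}}

```text
clock: 21.2
position: [0.3974, 0.349, 0.1233]
tcp_rot: [[1.0, 0.002, 0.002], [0.002, -1.0, 0.002], [0.002, -0.002, -1.0]]
wrist_force: [-0.6, -0.5, -2.9]
finger_gap: 0.566
grasp_force: 31.6
```

Call:
{"fn": "jog_arm", "kwargs": {
  "increments": "0.4 -0.3 3 0 0 0; 0 0 2.5 0 0 0; 0 0 1.3 0 0 0; 0 0 0 0 0 0; 0 0 0 0 0 0"
}}

```text
clock: 21.82
position: [0.4006, 0.3494, 0.0554]
tcp_rot: [[1.0, -0.0, 0.001], [-0.0, -1.0, 0.001], [0.001, -0.001, -1.0]]
wrist_force: [0.1, -0.1, -1.8]
finger_gap: 0.561
grasp_force: 31.6
```

Call:
{"fn": "jog_arm", "kwargs": {
  "increments": "0 0 0.6 0 0 0; 0 0 0.4 0 0 0; 0 0 0.2 0 0 0; 0 0 0 0 0 0; 0 0 0 0 0 0"
}}

```text
clock: 22.45
position: [0.4003, 0.3493, 0.0426]
tcp_rot: [[1.0, -0.0, 0.0], [-0.0, -1.0, 0.0], [0.0, -0.0, -1.0]]
wrist_force: [-0.6, 1.1, -2.5]
finger_gap: 0.567
grasp_force: 31.6
```

Call:
{"fn": "jog_arm", "kwargs": {
  "increments": "0 0 0.2 0 0 0; 0 0 0.1 0 0 0; 0 0 0.1 0 0 0; 0 0 0.1 0 0 0; 0 0 0 0 0 0"
}}

```text
clock: 23.08
position: [0.4003, 0.3493, 0.0388]
tcp_rot: [[1.0, -0.0, 0.0], [-0.0, -1.0, 0.0], [0.0, -0.0, -1.0]]
wrist_force: [-3.2, -3.6, 13.6]
finger_gap: 0.564
grasp_force: 33.3
```

Call:
{"fn": "jog_arm", "kwargs": {
  "increments": "0 0 0 0 0 0; 0 0 0 0 0 0; 0 0 0 0 0 0; 0 0 -3 0 0 0; 0 0 -6 0 0 0",
  "grip": 0.85
}}

```text
clock: 23.7
position: [0.3989, 0.3481, 0.1264]
tcp_rot: [[1.0, -0.0, -0.004], [-0.0, -1.0, -0.004], [-0.004, 0.004, -1.0]]
wrist_force: [-0.2, 0.8, 0.5]
finger_gap: 0.854
grasp_force: 0.0
```

Call:
{"fn": "jog_arm", "kwargs": {
  "increments": "-1 3 -1 0 0 0; -2 5.5 0 0 0 0; 0 6 0 0 0 0; 0 6 0 0 0 0; 0 6 0 0 0 0"
}}

```text
clock: 24.32
position: [0.3701, 0.0827, 0.1378]
tcp_rot: [[1.0, 0.001, 0.001], [0.001, -1.0, 0.0], [0.001, -0.0, -1.0]]
wrist_force: [0.6, 0.8, -0.4]
finger_gap: 0.847
grasp_force: 0.0
```

Call:
{"fn": "jog_arm", "kwargs": {
  "increments": "0 6 0 0 0 0; 0 6 0 0 0 0; 0 6 0 0 0 0; 0 6 0 0 0 0; 1 5 0 0 0 0"
}}

```text
clock: 24.95
position: [0.3794, -0.2079, 0.1376]
tcp_rot: [[1.0, -0.002, -0.0], [-0.002, -1.0, 0.0], [-0.0, -0.0, -1.0]]
wrist_force: [0.3, 0.5, -0.3]
finger_gap: 0.851
grasp_force: 0.0
```

Call:
{"fn": "jog_arm", "kwargs": {
  "increments": "0.4 2.5 0 0 0 0; 0 0 5 0 0 0; 0 0 4 0 0 0; 0 0 2.8 0 0 0; 0 0 0 0 0 0"
}}

```text
clock: 25.58
position: [0.3828, -0.2299, 0.018]
tcp_rot: [[1.0, -0.0, -0.004], [-0.0, -1.0, 0.002], [-0.004, -0.002, -1.0]]
wrist_force: [-0.0, -0.2, 0.1]
finger_gap: 0.852
grasp_force: 0.0
```

Call:
{"fn": "jog_arm", "kwargs": {
  "increments": "0 0 0 0 0 0; 0 0 0 0 0 0; 0 0 0 0 0 0; 0 0 0 0 0 0; 0 0 0 0 0 0",
  "grip": 0,
  "newtons": 22
}}

```text
clock: 26.2
position: [0.385, -0.2312, 0.0207]
tcp_rot: [[1.0, -0.0, 0.002], [-0.0, -1.0, -0.001], [0.002, 0.001, -1.0]]
wrist_force: [-1.1, -0.3, 8.4]
finger_gap: 0.545
grasp_force: 22.6
```

Call:
{"fn": "jog_arm", "kwargs": {
  "increments": "0 0 -1 0 0 0; 0 0 -3 0 0 0; -1 0 -5 0 0 0; 0 -4 0 0 0 0; 0 -5 0 0 0 0"
}}

```text
clock: 26.82
position: [0.3748, -0.1406, 0.111]
tcp_rot: [[1.0, -0.003, 0.003], [-0.003, -1.0, -0.001], [0.003, 0.001, -1.0]]
wrist_force: [0.4, 0.3, -0.6]
finger_gap: 0.544
grasp_force: 23.0
```

Run:
```python
from h import *
d=np.load('w2.npz'); T=wristT({'tcp_rot':d['R'],'position':d['p']})
print([np.round(ray('wrist',uv,.013,T)[:2],3).tolist() for uv in [(340,188),(508,181),(497,303),(350,305)]])
s=sense(); im=capture('side'); save('s2',im[200:440,260:480].repeat(2,0).repeat(2,1))
```

```text
[[0.454, 0.252], [0.46, 0.107], [0.342, 0.1], [0.34, 0.241]]
```

View pics/s2.png

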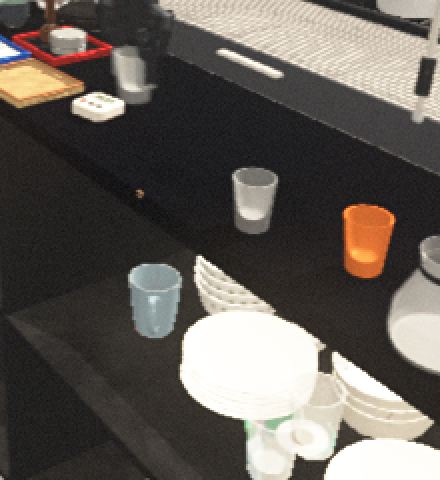

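The side view shows glass A held upright at (130,75) in the crop, with the puck and needle standing in the red tray. Glass B (255,200) and the orange decoy (368,240) are untouched.

Call:
{"fn": "jog_arm", "kwargs": {
  "increments": "0 -5.7 0 0 0 0; 0 -5.7 0 0 0 0; 0 -5.7 0 0 0 0; 0 -5.7 0 0 0 0; 0 -5.7 0 0 0 0"
}}

```text
clock: 27.5
position: [0.374, 0.1462, 0.1103]
tcp_rot: [[1.0, -0.0, 0.001], [-0.0, -1.0, 0.0], [0.001, -0.0, -1.0]]
wrist_force: [1.0, 0.2, -1.0]
finger_gap: 0.541
grasp_force: 23.2
```

Call:
{"fn": "jog_arm", "kwargs": {
  "increments": "1.2 -4 0 0 0 0; 1.2 -3 0 0 0 0; 0 0 3 0 0 0; 0 0 2 0 0 0; 0 0 0 0 0 0"
}}

```text
clock: 28.12
position: [0.3972, 0.2138, 0.059]
tcp_rot: [[1.0, 0.0, -0.003], [0.0, -1.0, -0.001], [-0.003, 0.001, -1.0]]
wrist_force: [-0.8, -0.1, -1.3]
finger_gap: 0.546
grasp_force: 23.2
```

Call:
{"fn": "jog_arm", "kwargs": {
  "increments": "0 0 1.4 0 0 0; 0 0 1 0 0 0; 0 0 0.3 0 0 0; 0 0 0 0 0 0; 0 0 0 0 0 0"
}}

```text
clock: 28.75
position: [0.3984, 0.2144, 0.0328]
tcp_rot: [[1.0, -0.0, 0.0], [-0.0, -1.0, 0.0], [0.0, -0.0, -1.0]]
wrist_force: [0.1, -0.1, -0.6]
finger_gap: 0.543
grasp_force: 23.2
```

Call:
{"fn": "jog_arm", "kwargs": {
  "increments": "0 0 0.3 0 0 0; 0 0 0.2 0 0 0; 0 0 0.1 0 0 0; 0 0 0 0 0 0; 0 0 0 0 0 0"
}}

```text
clock: 29.38
position: [0.3982, 0.2143, 0.0266]
tcp_rot: [[1.0, -0.0, -0.0], [-0.0, -1.0, -0.0], [-0.0, 0.0, -1.0]]
wrist_force: [-0.1, 0.5, -0.4]
finger_gap: 0.541
grasp_force: 23.2
```

Call:
{"fn": "jog_arm", "kwargs": {
  "increments": "0 0 0.1 0 0 0; 0 0 0.1 0 0 0; 0 0 0 0 0 0; 0 0 0 0 0 0"
}}

```text
clock: 29.88
position: [0.3989, 0.2143, 0.026]
tcp_rot: [[1.0, -0.0, 0.002], [-0.0, -1.0, 0.0], [0.002, -0.0, -1.0]]
wrist_force: [-1.9, -4.4, 21.6]
finger_gap: 0.545
grasp_force: 24.0
```

Call:
{"fn": "jog_arm", "kwargs": {
  "increments": "0 0 0 0 0 0; 0 0 0 0 0 0; 0 0 0 0 0 0; 0 0 -3 0 0 0; 0 0 -6 0 0 0",
  "grip": 0.85
}}

```text
clock: 30.5
position: [0.3967, 0.2135, 0.1137]
tcp_rot: [[1.0, -0.0, -0.005], [-0.0, -1.0, -0.003], [-0.005, 0.003, -1.0]]
wrist_force: [0.4, 0.6, -1.2]
finger_gap: 0.853
grasp_force: 0.0
```

Call:
{"fn": "jog_arm", "kwargs": {
  "increments": "-1.5 5.5 0 0 0 0; -1.5 5.5 0 0 0 0; 0 6 0 0 0 0; 0 6 0 0 0 0; 0 6 0 0 0 0"
}}

```text
clock: 31.12
position: [0.368, -0.0775, 0.1147]
tcp_rot: [[1.0, 0.0, 0.0], [0.0, -1.0, -0.0], [0.0, 0.0, -1.0]]
wrist_force: [0.8, -0.4, 0.1]
finger_gap: 0.849
grasp_force: 0.0
```

Call:
{"fn": "jog_arm", "kwargs": {
  "increments": "0 6 0 0 0 0; 0 6 0 0 0 0; 0 6 0 0 0 0; 0 6 0 0 0 0; 2 3 0 0 0 0"
}}

```text
clock: 31.75
position: [0.3871, -0.3486, 0.1144]
tcp_rot: [[1.0, -0.004, -0.0], [-0.004, -1.0, 0.0], [-0.0, -0.0, -1.0]]
wrist_force: [0.8, 0.5, 0.4]
finger_gap: 0.848
grasp_force: 0.0
```

Call:
{"fn": "jog_arm", "kwargs": {
  "increments": "0.8 -0.3 0 0 0 0; 0 0 4 0 0 0; 0 0 3.5 0 0 0; 0 0 2 0 0 0; 0 0 0 0 0 0"
}}

```text
clock: 32.38
position: [0.3949, -0.3405, 0.0181]
tcp_rot: [[1.0, 0.001, -0.003], [0.001, -1.0, 0.003], [-0.003, -0.003, -1.0]]
wrist_force: [-0.8, 0.7, 0.5]
finger_gap: 0.851
grasp_force: 0.0
```

Call:
{"fn": "jog_arm", "kwargs": {
  "increments": "0 0 0 0 0 0; 0 0 0 0 0 0; 0 0 0 0 0 0; 0 0 0 0 0 0; 0 0 0 0 0 0",
  "grip": 0
}}

```text
clock: 33.0
position: [0.3966, -0.3431, 0.0205]
tcp_rot: [[1.0, -0.0, 0.001], [-0.0, -1.0, -0.001], [0.001, 0.001, -1.0]]
wrist_force: [-0.0, 1.5, 7.7]
finger_gap: 0.54
grasp_force: 22.6
```

Call:
{"fn": "jog_arm", "kwargs": {
  "increments": "0 0 -1 0 0 0; 0 0 -3 0 0 0; -1 0 -5 0 0 0; -1.5 -4 0 0 0 0; 0 -5.5 0 0 0 0"
}}

```text
clock: 33.62
position: [0.3709, -0.2478, 0.1108]
tcp_rot: [[1.0, -0.003, 0.002], [-0.003, -1.0, -0.002], [0.002, 0.002, -1.0]]
wrist_force: [1.4, 0.0, -1.7]
finger_gap: 0.541
grasp_force: 22.9
```

Call:
{"fn": "jog_arm", "kwargs": {
  "increments": "0 -5.7 0 0 0 0; 0 -5.7 0 0 0 0; 0 -5.7 0 0 0 0; 0 -5.7 0 0 0 0; 0 -5.7 0 0 0 0"
}}

```text
clock: 34.25
position: [0.3714, 0.039, 0.1103]
tcp_rot: [[1.0, -0.001, 0.002], [-0.001, -1.0, 0.0], [0.002, -0.0, -1.0]]
wrist_force: [0.7, -0.9, -0.3]
finger_gap: 0.544
grasp_force: 22.9
```

Call:
{"fn": "jog_arm", "kwargs": {
  "increments": "1.3 -5.5 0 0 0 0; 1.3 -4.3 0 0 0 0; 0 0 0 0 0 0; 0 0 0 0 0 0"
}}

```text
clock: 34.75
position: [0.3966, 0.135, 0.1097]
tcp_rot: [[1.0, 0.001, -0.001], [0.001, -1.0, -0.0], [-0.001, 0.0, -1.0]]
wrist_force: [-1.5, 0.1, -1.1]
finger_gap: 0.543
grasp_force: 23.0
```

Call:
{"fn": "jog_arm", "kwargs": {
  "increments": "0.2 0 3 0 0 0; 0 0 2.5 0 0 0; 0 0 1.5 0 0 0; 0 0 0.6 0 0 0; 0 0 0 0 0 0"
}}

```text
clock: 35.38
position: [0.3992, 0.1349, 0.0336]
tcp_rot: [[1.0, -0.001, -0.0], [-0.001, -1.0, -0.0], [-0.0, 0.0, -1.0]]
wrist_force: [1.1, 0.1, -0.4]
finger_gap: 0.542
grasp_force: 23.0
```

Call:
{"fn": "jog_arm", "kwargs": {
  "increments": "0 0 0 0 0 0; 0 0 0.2 0 0 0; 0 0 0 0 0 0; 0 0 0 0 0 0"
}}

```text
clock: 35.88
position: [0.3993, 0.1353, 0.0317]
tcp_rot: [[1.0, -0.0, 0.0], [-0.0, -1.0, 0.0], [0.0, -0.0, -1.0]]
wrist_force: [0.8, 0.3, -0.8]
finger_gap: 0.547
grasp_force: 23.0
```

Call:
{"fn": "jog_arm", "kwargs": {
  "increments": "0 0 0.3 0 0 0; 0 0 0.2 0 0 0; 0 0 0 0 0 0; 0 0 0.1 0 0 0; 0 0 0 0 0 0"
}}

```text
clock: 36.5
position: [0.3996, 0.1352, 0.0261]
tcp_rot: [[1.0, -0.0, 0.001], [-0.0, -1.0, 0.0], [0.001, -0.0, -1.0]]
wrist_force: [-0.0, -1.9, 8.1]
finger_gap: 0.546
grasp_force: 23.3
```

Call:
{"fn": "jog_arm", "kwargs": {
  "increments": "0 0 0 0 0 0; 0 0 0 0 0 0; 0 0 0 0 0 0; 0 0 -3 0 0 0; 0 0 -6 0 0 0",
  "grip": 0.7
}}

```text
clock: 37.12
position: [0.3976, 0.1348, 0.115]
tcp_rot: [[1.0, -0.0, -0.005], [-0.0, -1.0, -0.002], [-0.005, 0.002, -1.0]]
wrist_force: [1.4, 0.3, 0.4]
finger_gap: 0.704
grasp_force: 0.0
```

Call:
{"fn": "jog_arm", "kwargs": {
  "increments": "0 0 -5 0 0 0; -1 6 -2 0 0 0; -1 6 0 0 0 0; 0 6 0 0 0 0; 0 6 0 0 0 0"
}}

```text
clock: 37.75
position: [0.3791, -0.105, 0.1854]
tcp_rot: [[1.0, 0.0, 0.001], [0.0, -1.0, -0.0], [0.001, 0.0, -1.0]]
wrist_force: [2.0, 0.4, 0.4]
finger_gap: 0.698
grasp_force: 0.0
```

Call:
{"fn": "jog_arm", "kwargs": {
  "increments": "0 6 0 0 0 0; 0 6 0 0 0 0; 0 6 0 0 0 0; 0 0 0 0 0 0; 0 0 0 0 0 0"
}}

```text
clock: 38.38
position: [0.3787, -0.2828, 0.1846]
tcp_rot: [[1.0, -0.001, -0.001], [-0.001, -1.0, 0.001], [-0.001, -0.001, -1.0]]
wrist_force: [-0.0, 0.1, -0.2]
finger_gap: 0.706
grasp_force: 0.0
```

Run:
```python
from h import *
im=capture('top'); save('t3',cv2.resize(im[180:290,140:340],(800,440),interpolation=2))
im=capture('side'); save('s3',cv2.resize(im[180:290,200:360],(800,550),interpolation=2))
```

```text
(no output)
```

View pics/t3.png

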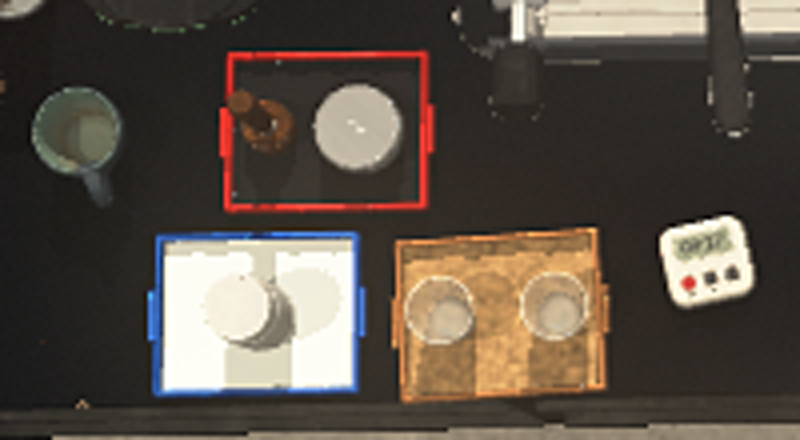

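View pics/s3.png

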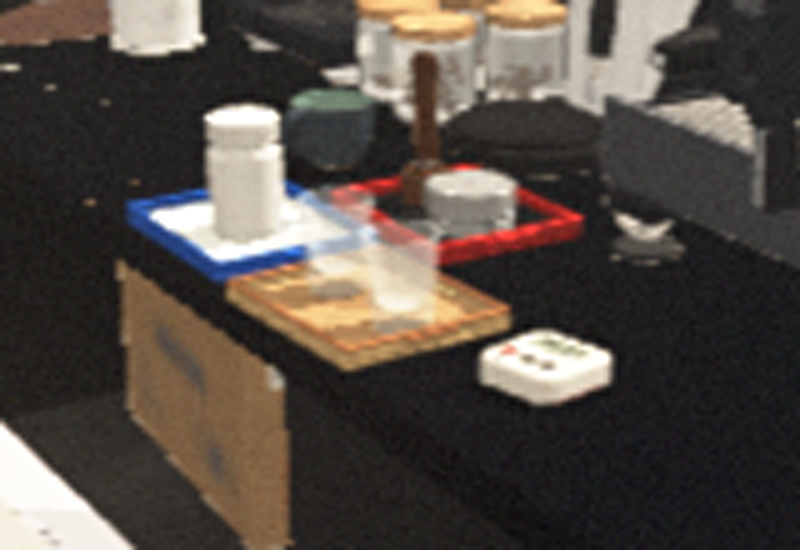

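Both views show all five things upright inside the right trays. In the top crop the needle tool is at (265,125), the puck (358,128), the tub (240,310) and the glasses (440,310) and (555,305). The timer and cup have not moved.

```bash
python3 -c "
from h import *
print(close_job())"
```

```text
the job is handed in; nothing more can be done
None
```

I handed the job in at about 38 s with all five things standing upright in their trays and the timer and cup where they were, as the final top and side views show; no verdict was returned.

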